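# Stow the scalpel and lock the sliding guard over it

## Task

Cutting is finished, so the scalpel has to go under guard and the forceps have to be freed. The scalpel was dropped back carelessly, with one end up on the far rail of the two-bay instrument tray: first bring it down so that it lies wholly inside its bay, below the rails. Then draw the cover's spring knob up to unlock it, slide the cover across from the forceps bay until it is fully home over the scalpel bay, and let the index pin drop fully into its hole so that the cover is locked; leave the forceps and the other things on the bench where they are.

Things in the scene. Friction and masses are not known exactly. Their poses are not given: they have to be found in the camera images.
- tray: Grey two-bay instrument tray, 220 (x) x 140 (y) x 55 mm high, immovable. Origin: centre of its underside, z up; at zero yaw +x points away from the robot, +y to its left. Bays lie along x, parted by a 6 mm wall at y = 0, wall tops at z 46 mm. Near end, x -99 to -74 mm: steel index bar, top z 46 mm. Low stop strips beyond y -65.6 and +65.6 mm, top z 51 mm.
- far_rail (a point): Middle of the inner upper edge of the far aluminium rail, over which the scalpel juts (tray x 99, y 33, z 55 mm). The rails run along tray y at both ends of the tray, x -110 to -99 and +99 to +110 mm, tops at z 55 mm; the cover runs under their lips.
- bay_left (a point): Centre of the floor of the left (scalpel) bay: tray x 12.5, y 33, z 18 mm; axes as the tray's. The bay is 173 mm along x (tray x -74 to +99), 60 mm along y (3 to 63), 28 mm deep below the cover. The right (forceps) bay is its mirror image at y -63 to -3 mm.
- index_hole (a point): Mouth of the left 10 mm index hole in the steel bar (tray x -86.5, y 33, z 46 mm), into which the pin must drop at the end; the pin starts in its twin at y -33 mm.
- cover (a joint): Slide of the flat aluminium cover (208 x 64 x 4 mm, z 46.5 to 50.5 mm above the tray's origin), in m along tray +y: 0 = over the right bay (start), 0.066 = against the left stop, over the scalpel bay. Its centre is at tray y = -0.033 + this value. Cannot be lifted off; friction about 2 N. With the pin in a hole it has only some 1.5 mm of play.
- cover_flange (a point): Middle of the top edge of the cover's upright finger flange, along its trailing (right, -y) edge: 100 mm long (tray x -50 to +50 mm), 3 mm thick with a 5 mm wide rolled top edge, from z 50 to 68 mm above the tray's origin. Pushing its right side along tray +y slides the unlocked cover.
- plunger (a joint): Lift of the spring index plunger carried by the cover, in m: 0 = pin fully down in a hole, 0.008 = pin riding on top of the index bar, 0.013 = upper stop. Its spring presses down with 4.5 N at 0 and 6.5 N at the top. Above 0.009 the cover is free to slide; let go between the holes, the pin rides on the bar and drops into the next hole by itself.
- knob_top (a point): Centre of the top of the black plunger knob: upright cylinder 24 mm across, 26 mm tall (z 68 to 94 mm above the tray's origin when down), over a 16 mm steel sleeve on the cover, at tray x -86.5 mm in mid-width of the cover, moving with it. To its left and right (tray y) the space is free down to the cover plate.
- scalpel: Steel scalpel, blade capped, 152 mm long (its y), 10 mm wide, 8 mm thick, 24 g; origin at the centre of its underside. It starts leaning about 15 degrees along the left bay, +y end up on the far rail. Drawn about 25 mm towards the index bar its raised end leaves the rail and drops into the bay; at times it needs a light press down.
- scalpel_high (a point): Middle of the scalpel's +y end face; it starts about 13 mm past the inner edge of the far rail, resting on it.
- scalpel_low (a point): Middle of the scalpel's -y end face; it starts on the bay floor, about 40 mm short of the index bar.
- forceps_a: Bystander: steel forceps, 126 mm, flat in the right bay under the cover; origin at its underside's centre.
- forceps_b: Bystander: second steel forceps, 126 mm, flat in the right bay.
- blade_dispenser: Bystander: green blade dispenser, 22 x 90 x 17 mm, on the bench left of the tray near the front edge.
- white_case: Bystander: flat white slide mailer, 24 x 66 x 15 mm, farther left.
- petri_dish: Bystander: covered round dish, 64 mm across, 17 mm high, right of the tray near the front edge.
- slide_box_b: Bystander: pale slide box, 100 x 86 x 36 mm, far right at the front.
- tape_roll: Bystander: roll of tape, 98 mm across, 25 mm high, behind the tray.

How it is judged:
By the outcome, as a careful person would: the job done as asked, in the order asked, and still so for the second after the job is handed in, with the robot touching nothing.
It also fails if it takes over 48 s, if anything falls off the work surface, if the arm or the gripper's body presses on something with over 40 N, if the wrist force passes 120 N, or if a joint passes its speed limit or range.

## Robot

A 7-joint arm with a two-finger parallel gripper is mounted at the origin on a cart in front of the work surface, level with it; the furniture and walls round the work are solid. World frame = base frame: x ahead of the robot, y to its left, z up, the work surface at z = 0. Lengths are in mm, angles in rad, forces in N, time in s.
With the tool pointing down it reaches from about 375 to 925 mm from the base axis. Payload 3.1 kg.
Tool frame: the origin (TCP) lies on the centre line of the jaws, within the pads' length; the fingertips stand 19 mm ahead of it and the grasp point (between the pads) is the TCP (r.finger_overhang is the z of the fingertips in the tool frame, in mm); z points along the fingers, y is the direction in which the jaws open and shut (so a half turn about z gives the same grasp; the last joint's range is limited). The gripper opens to 85 mm and grips with 20 to 120 N. Pads are 22 mm wide; open, the fingers measure 114 mm over their backs; the gripper's body (76 mm by 85 mm) begins 54 mm behind the grasp point. The pads swing forward as they close: fully open they stand 13 mm farther back than shut.
Start: joints at [1.043, 0.383, 0.044, 1.598, -0.018, 1.161, -0.05], TCP at [270.867, -590.876, 225.869] pointing down, gripper open.
Joint ranges: [-2.61, 2.61], [-0.41, 2.15], [-1.48, 1.57], [0, 2.5], [-1.57, 4.71], [0.05, 1.97], [-2.85, 2.85]. Speed limits (rad/s): [2.79, 2.79, 3.14, 3.14, 3.14, 3.14, 3.14].

## Interface

Orientations are given as a unit quaternion [w, x, y, z].
In Python, from bench import r, cams, finder gives the robot as it stands.
- The arm moves only by the shell command python3 -m inch 'ROWS'. ROWS is JSON, a list of rows, each a list of 5 numbers: the closure, from 0 (fully open) to 1 (shut), then the shift along the tool's x, y, z in units of 0.5 m (1.0 is 0.5 m), then the turn about the tool's z in units of 0.5 rad (1.0 is 0.5 rad). A call has 1 to 8 rows; each row is the pose to reach, as a shift and turn from the pose commanded when the call began, along the tool's axes at that moment; what a row does not reach only later rows make up. A row lasts 1/10 s, in which the tool goes at most 50 mm and 8.59 degrees, less where a joint would pass 70% of its speed; a pose out of reach is approached as far as the arm can. A call with a number of a shift or a turn outside -1 to 1 is refused whole. A call with a gripper value outside its range is refused whole. The fingers move at their own pace and stop on an object; the grip force is fixed at half the most. Time passes only in rows, so rows that repeat a pose let the fingers close. It gives the time, the measured TCP pose, the force and the opening at its end, in the units of the state.
- r.read_state(): the state, without advancing time (a new reading comes with each control period).
- cams.camera(name): name is "scene" or "top" or "wrist"; returns (picture, depth): 480x640x3 uint8, red, green, blue; 480x640 float32, mm along the optical axis (not along the pixel's ray), 0 where there is no reading.
- cams.get_calibration(name): a dict with "fx", "fy", "cx", "cy" (pixels), "R" (3x3) and "t" (3): a world point X has camera coordinates R X + t; the wrist camera has in their place "hand_eye" (4x4, takes a point from camera to tool coordinates, whose origin is the TCP and whose axes are the flange's). Camera axes: x right, y down, z forward; pixel columns grow to the right and rows downward; lengths in mm; the calibration is good to about 2 mm. A picture is of the moment at which its call begins: read the wrist's pose just before it. get_calibration takes no time and is no camera call.
- r.job_done(): hands the job in, once; it reports no verdict.
Trained networks look in the newest picture that a camera, given by its name, has taken for a name from the list of things; names that differ only in an ending like _2 or _b are one class to them, and where a whole thing is asked for, a point or a joint stands for the part that bears it (a point fixed in the world has none). Each returns a list of dicts, best first, with "conf" (0 to 1); they miss things now and then, are a little off and sometimes report something else, mostly with a low value. They report only what shows in the picture. A call takes as long as a camera call.
- finder.trace(camera, thing): "region" (480x640 bool, what is visible of it).
- finder.spot_point(camera, thing): "centre" ([x, y, z] in mm, in world coordinates, good to about 4 mm: a listed point, or the origin of a listed thing).
The state is a dict: "time": time; "joint_positions": joint angles; "dq": joint speeds; "joint_torque": joint torques, N m; "position": TCP position; "eef_rot": TCP orientation; "force": force on the tool from outside, world axes, zero at the start; "ft_torque": the same for the moment, N m; "opening": finger opening in mm.
Only numpy, scipy, OpenCV 4.12 (cv2) and the standard library are available. Lean on these libraries where they do the work, as an engineer would, in place of code of your own. Each camera call takes 0.05 s, during which the arm holds its last target. There are 200 camera calls.

## Working session

There is one attempt and no reset: what is moved stays moved. The work goes in short steps, Python scripts to look and compute and a shell command to move; the robot and the scene stay as the last step left them, time stands still between calls to the robot, and variables do not carry over. Pictures are saved under pics/ and viewed, about 8 in all and at most 12, crops included, and the job is handed in when it is done.

```bash
ls; mkdir -p pics; cat > h.py <<'E'
import numpy as np, cv2
from bench import r, cams, finder
def save(name,fn,crop=None,scale=1):
    im,d=cams.camera(name); im=im[:,:,::-1]
    if crop: im=im[crop[1]:crop[3],crop[0]:crop[2]]
    im=cv2.resize(im,None,fx=scale,fy=scale,interpolation=cv2.INTER_CUBIC)
    cv2.imwrite(f'pics/{fn}.png',im); return d
def pix(name,P):
    c=cams.get_calibration(name); p=np.array(c['R'])@np.array(P)+np.array(c['t']).ravel()
    return c['fx']*p[0]/p[2]+c['cx'], c['fy']*p[1]/p[2]+c['cy']
def unpix(name,u,v,z):
    c=cams.get_calibration(name);R=np.array(c['R']);t=np.array(c['t']).ravel()
    o=-R.T@t; d=R.T@np.array([(u-c['cx'])/c['fx'],(v-c['cy'])/c['fy'],1]); return o+d*(z-o[2])/d[2]
E
python3 - <<'E'
from h import *
s=r.read_state(); print({k:np.round(v,3).tolist() for k,v in s.items()})
from scipy.spatial.transform import Rotation as Ro
q=s['eef_rot'];print(np.round(Ro.from_quat([q[1],q[2],q[3],q[0]]).as_matrix(),3))
for c in ['top','scene']:
    save(c,c+'0')
    for t in ['tray','far_rail','bay_left','index_hole','cover_flange','knob_top','scalpel','scalpel_high','scalpel_low']:
        o=finder.spot_point(c,t); print(c,t,[(np.round(a['centre']).tolist(),round(a['conf'],2)) for a in o[:2]])
print(r.read_state()['time'])
E
```

```text
pics
{'time': 0.0, 'joint_positions': [1.043, 0.384, 0.044, 1.6, -0.018, 1.161, -0.05], 'dq': [0.001, -0.0, 0.001, -0.0, -0.001, 0.001, 0.001], 'joint_torque': [-0.001, -43.346, 1.025, -24.951, 0.011, 0.011, 0.0], 'position': [270.445, -589.997, 224.461], 'eef_rot': [-0.001, 0.977, 0.213, -0.0], 'force': [-0.148, -0.058, 0.847], 'ft_torque': [0.008, -0.007, 0.014], 'opening': 85.45}
[[ 0.909  0.417 -0.001]
 [ 0.417 -0.909  0.002]
 [-0.    -0.003 -1.   ]]
top tray [([532.0, -45.0, 2.0], 0.74)]
top far_rail [([628.0, -18.0, 53.0], 0.85)]
top bay_left [([544.0, -16.0, 18.0], 0.68)]
top index_hole [([445.0, -19.0, 47.0], 0.76)]
top cover_flange [([528.0, -117.0, 66.0], 0.61)]
top knob_top [([444.0, -76.0, 97.0], 0.52)]
top scalpel [([569.0, -20.0, 37.0], 0.47)]
top scalpel_high [([641.0, -15.0, 59.0], 0.78), ([398.0, -412.0, 4.0], 0.35)]
top scalpel_low [([495.0, -18.0, 19.0], 0.54)]
scene tray [([525.0, -47.0, 3.0], 0.91)]
scene far_rail [([630.0, -14.0, 52.0], 0.72)]
scene bay_left [([545.0, -16.0, 17.0], 0.66), ([638.0, -15.0, 60.0], 0.55)]
scene index_hole [([440.0, -13.0, 46.0], 0.79), ([404.0, -405.0, -1.0], 0.69)]
scene cover_flange [([528.0, -110.0, 67.0], 0.8)]
scene knob_top [([444.0, -80.0, 92.0], 0.61), ([390.0, 197.0, 1.0], 0.47)]
scene scalpel [([566.0, -19.0, 41.0], 0.71), ([493.0, -16.0, 22.0], 0.23)]
scene scalpel_high [([642.0, -17.0, 59.0], 0.59), ([393.0, 193.0, 2.0], 0.52)]
scene scalpel_low [([493.0, -13.0, 20.0], 0.63), ([791.0, 56.0, 6.0], 0.24)]
1.0
```

View pics/top0.png

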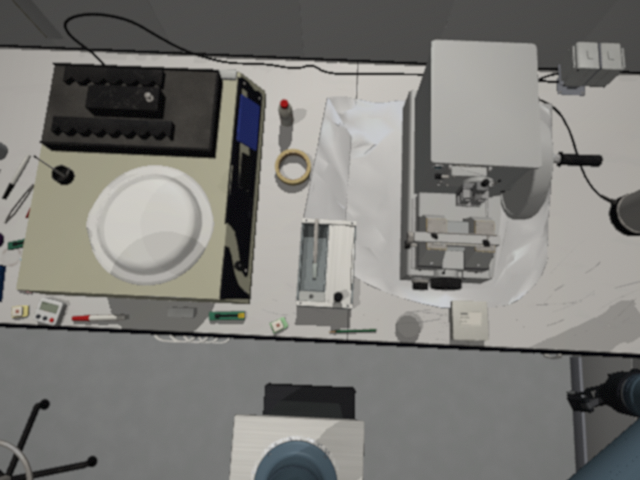

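View pics/scene0.png

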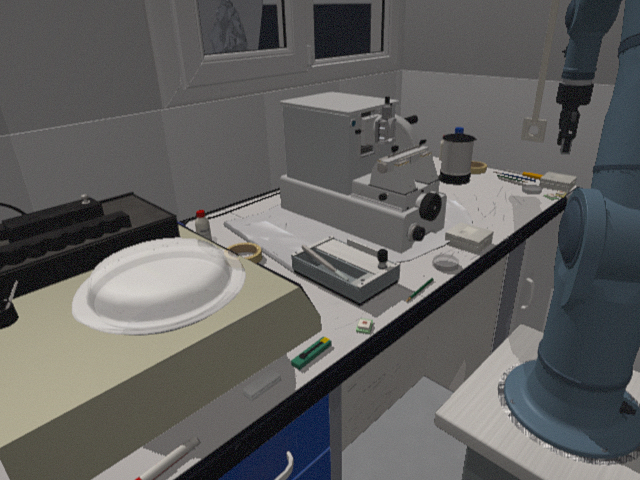

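```bash
python3 -m inch '[[0,0.43,-0.6,0,0.86],[0,0.43,-0.6,0,0.86],[0,0.43,-0.6,0,0.86],[0,0.43,-0.6,0,0.86],[0,0.43,-0.6,0,0.86],[0,0.43,-0.6,0,0.86],[0,0.43,-0.6,0,0.86],[0,0.43,-0.6,0,0.86]]'; python3 - <<'E'
from h import *
s=r.read_state();print(s['position'],s['eef_rot'])
im,d=cams.camera('top')
c=cams.get_calibration('top');R=np.array(c['R']);t=np.array(c['t']).ravel()
v,u=np.mgrid[0:480,0:640]
P=np.stack([(u-c['cx'])/c['fx']*d,(v-c['cy'])/c['fy']*d,d],-1)
W=(P-t)@R
for p in [(255,240),(262,110),(230,290),(340,297),(420,275),(410,200),(430,285),(316,225)]: print(p,W[p[1],p[0]].round())
E
```

```text
time: 1.8
position: [342.1, -223.6, 226.0]
eef_rot: [-0.0, 1.0, 0.003, 0.0]
force: [0.1, -0.2, -0.6]
opening: 85.5
[ 342.12072131 -223.58047087  225.99115775] [-3.74477409e-04  9.99994438e-01  3.31260424e-03  1.00894312e-04]
(255, 240) [587. 143.   0.]
(262, 110) [936. 145.  44.]
(230, 290) [442. 174. 115.]
(340, 297) [440. -85.  94.]
(420, 275) [ 500. -274.   99.]
(410, 200) [ 683. -246.  110.]
(430, 285) [ 476. -295.  114.]
(316, 225) [621. -18.  59.]
```

```bash
python3 -m inch '[[0.3,0.36,-0.41,0,0],[0.3,0.36,-0.41,0,0],[0.3,0.36,-0.41,0,0],[0.3,0.36,-0.41,0,0],[0.3,0.36,-0.41,0,0],[0.5,0.36,-0.41,0,0],[0.5,0.36,-0.41,0,0]]'; cat >> h.py <<'E'
from scipy.spatial.transform import Rotation as Ro
def wT():
    s=r.read_state(); q=s['eef_rot']; T=np.eye(4); T[:3,:3]=Ro.from_quat([q[1],q[2],q[3],q[0]]).as_matrix(); T[:3,3]=s['position']
    return T@np.array(cams.get_calibration('wrist')['hand_eye'])
def wpix(T,P):
    c=cams.get_calibration('wrist'); p=np.linalg.inv(T)@np.append(P,1); return c['fx']*p[0]/p[2]+c['cx'], c['fy']*p[1]/p[2]+c['cy']
def wcloud(T,d):
    c=cams.get_calibration('wrist'); v,u=np.mgrid[0:480,0:640]
    P=np.stack([(u-c['cx'])/c['fx']*d,(v-c['cy'])/c['fy']*d,d],-1); return P@T[:3,:3].T+T[:3,3]
def spots(c,ts):
    for t in ts: print(c,t,[(np.round(a['centre'],1).tolist(),round(a['conf'],2)) for a in finder.spot_point(c,t)[:1]])
E
python3 - <<'E'
from h import *
s=r.read_state();print(s['position'],s['opening'])
T=wT(); d=save('wrist','w1'); print(T.round(2)); np.save('w1d.npy',d);np.save('w1T.npy',T)
spots('wrist',['index_hole','far_rail','knob_top','cover_flange','scalpel','scalpel_high','scalpel_low'])
E
```

```text
time: 2.55
position: [523.8, -19.3, 226.3]
eef_rot: [-0.001, 1.0, 0.003, 0.001]
force: [0.4, 0.1, 0.5]
opening: 43.1
[523.75307667 -19.31587292 226.27966156] 43.11118431775787
[[ 1.0000e-02 -9.5000e-01 -3.2000e-01  6.0671e+02]
 [-1.0000e+00 -1.0000e-02  0.0000e+00 -1.9310e+01]
 [-0.0000e+00  3.2000e-01 -9.5000e-01  3.7501e+02]
 [ 0.0000e+00  0.0000e+00  0.0000e+00  1.0000e+00]]
wrist index_hole [([444.7, -15.9, 54.0], 0.64)]
wrist far_rail [([627.3, -19.2, 55.1], 0.57)]
wrist knob_top [([437.2, -79.7, 90.9], 0.74)]
wrist cover_flange [([534.2, -115.9, 64.5], 0.82)]
wrist scalpel [([566.6, -20.9, 42.5], 0.62)]
wrist scalpel_high [([637.5, -18.9, 62.8], 0.66)]
wrist scalpel_low [([491.3, -18.5, 22.0], 0.72)]
```

View pics/w1.png

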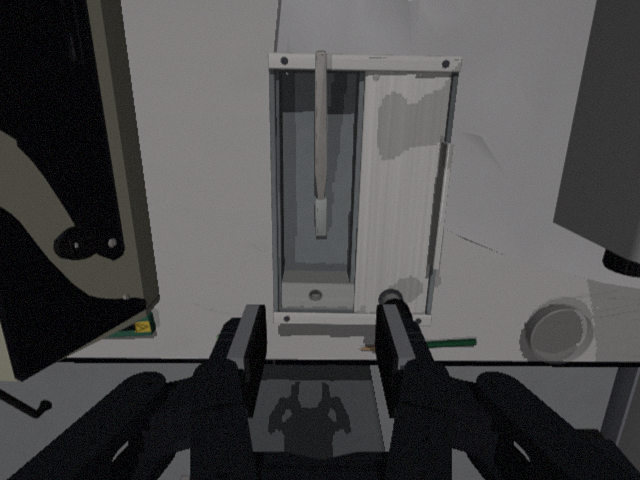

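```bash
python3 - <<'E'
from h import *
W=wcloud(np.load('w1T.npy'),np.load('w1d.npy'))
for n,p in dict(sc_hi=(321,56),sc_m1=(321,90),sc_m2=(321,130),sc_m3=(320,180),sc_lo=(320,232),hole_l=(302,295),rail_fl=(275,62),rail_fr=(455,66),rail_nl=(280,318),rail_nr=(428,321),cover=(400,200),knob=(392,295),flange=(450,150),flange2=(438,265)).items(): print(n,W[p[1],p[0]].round(1))
for row in (90,110,130):
  L=W[row,300:345]; k=L[:,2]>35; print(row, L[k][[0,-1]].round(1).tolist())
for row in (290,295,300):
  print(W[row,370:415,2].round()); 
E
```

```text
sc_hi [637.2 -18.2  65.5]
sc_m1 [615.2 -18.3  60.3]
sc_m2 [586.7 -18.5  52.5]
sc_m3 [546.3 -17.9  41.3]
sc_lo [497.3 -18.1  27.8]
hole_l [444.5  -2.5  46.8]
rail_fl [606.7 -19.3 375. ]
rail_fr [ 632.2 -115.    54.9]
rail_nl [426.5  16.6  56.1]
rail_nr [ 424.1 -114.1   55.2]
cover [532.  -82.9  50.3]
knob [450.9 -80.1  58.6]
flange [ 574.1 -113.6   68.5]
flange2 [ 482.7 -113.7   68.2]
90 [[615.2, -14.0, 59.9], [615.2, -21.9, 59.9]]
110 [[601.3, -13.9, 57.1], [601.3, -22.1, 54.8]]
130 [[586.6, -13.8, 50.5], [586.8, -22.3, 52.9]]
[51. 51. 52. 51. 51. 53. 51. 52. 50. 51. 51. 51. 51. 50. 52. 53. 53. 55.
 54. 54. 55. 55. 54. 55. 53. 54. 54. 53. 50. 51. 51. 52. 51. 51. 51. 51.
 51. 51. 50. 52. 51. 52. 50. 51. 51.]
[51. 51. 52. 51. 50. 52. 51. 51. 51. 52. 53. 54. 55. 54. 55. 54. 56. 58.
 58. 58. 59. 59. 59. 59. 58. 58. 59. 55. 56. 54. 55. 54. 51. 52. 51. 50.
 50. 51. 51. 51. 51. 52. 50. 51. 51.]
[51. 51. 51. 51. 51. 52. 50. 50. 54. 55. 55. 55. 55. 58. 60. 63. 63. 72.
 74. 74. 76. 76. 75. 76. 76. 76. 77. 76. 75. 76. 74. 75. 73. 55. 51. 50.
 53. 50. 51. 50. 52. 51. 52. 50. 51.]
```

```bash
python3 -m inch '[[0.78,0.08,-0.0024,0,0],[0.78,0.152,-0.0024,0.05,0],[0.78,0.152,-0.0024,0.14,0],[0.78,0.152,-0.0024,0.22,0],[0.78,0.152,-0.0024,0.24,0],[0.78,0.152,-0.0024,0.24,0]]'; python3 - <<'E'
from h import *
T=wT(); d=save('wrist','w2'); 
E
```

```text
time: 3.55
position: [595.3, -23.1, 104.1]
eef_rot: [0.0, 1.0, -0.0, -0.002]
force: [0.5, -0.2, 0.9]
opening: 18.6
```

View pics/w2.png

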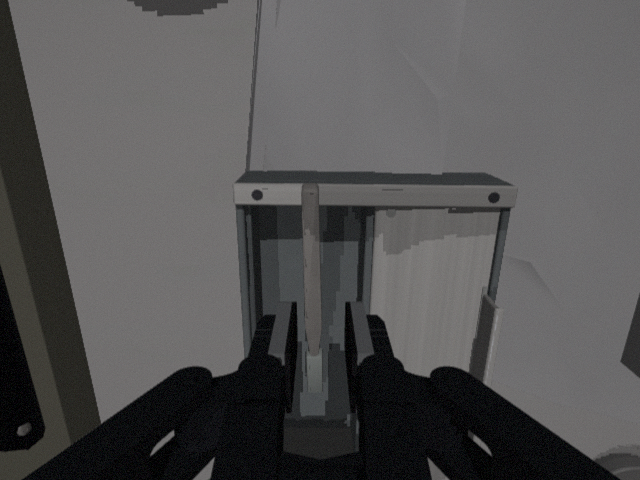

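```bash
python3 -c "
from h import *
print(r.read_state()['position'],r.read_state()['joint_positions'])"; python3 -m inch '[[0.78,0.008,-0.01,0.02,0],[0.78,0.008,-0.01,0.02,0]]'
```

```text
[597.37942966 -22.80044827 106.3540845 ] [ 0.28492934  0.44890005 -0.38679554  1.80665813  0.20639852  0.92564074
 -1.76355086]
time: 3.8
position: [602.8, -16.2, 97.3]
eef_rot: [-0.0, 1.0, 0.0, 0.002]
force: [0.3, -0.3, 0.4]
opening: 18.7
```

```bash
python3 -m inch '[[0.78,0,0.002,0.05,0],[0.78,0,0.002,0.075,0],[0.78,0,0.002,0.075,0],[0.78,0,0.002,0.075,0],[1,0,0.002,0.075,0],[1,0,0.002,0.075,0],[1,0,0.002,0.075,0],[1,0,0.002,0.075,0]]'
```

```text
time: 4.6
position: [601.6, -18.4, 58.8]
eef_rot: [0.0, 1.0, -0.0, 0.0]
force: [-0.1, 0.5, -0.1]
opening: 0.0
```

```bash
python3 - <<'E'
from h import *
T=wT(); d=save('wrist','w3'); im,dd=cams.camera('scene');
cv2.imwrite('pics/s3.png',cv2.resize(im[210:320,270:430,::-1],None,fx=4,fy=4))
a=cv2.imread('pics/w3.png');b=cv2.imread('pics/s3.png');a=cv2.resize(a,(400,300));b=cv2.resize(b,(400,275));b=cv2.copyMakeBorder(b,0,25,0,0,0);cv2.imwrite('pics/c3.png',np.hstack([a,b]))
spots('scene',['scalpel','scalpel_high','scalpel_low']);spots('wrist',['scalpel','scalpel_high'])
E
```

```text
scene scalpel [([568.1, -14.3, 41.5], 0.7)]
scene scalpel_high [([640.1, -16.7, 58.1], 0.73)]
scene scalpel_low [([494.7, -16.6, 22.0], 0.54)]
wrist scalpel [([627.2, -18.0, 57.0], 0.48)]
wrist scalpel_high [([641.4, -20.1, 62.0], 0.65)]
```

View pics/c3.png

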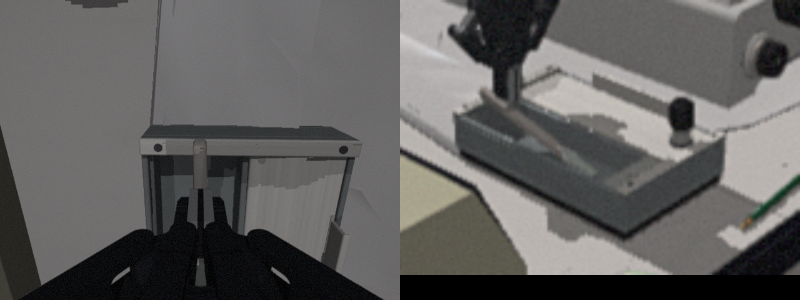

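```bash
python3 - <<'E'
from h import *
s=r.read_state();print(r.finger_overhang,s['opening'],s['position'],s['force'])
T=wT(); im,d=cams.camera('wrist'); W=wcloud(T,d)
for row in range(240,480,20): print(row,[W[row,c].round().tolist() for c in (300,320,322,340)])
im,d=cams.camera('scene');c=cams.get_calibration('scene')
cv2.imwrite('pics/s4.png',cv2.resize(im[215:275,330:400,::-1],None,fx=9,fy=9,interpolation=cv2.INTER_CUBIC))
E
```

```text
19.0 0.03579479965536987 [601.26717768 -18.40037264  58.33495937] [0.6595666  0.48198592 0.20302524]
240 [[633.0, -10.0, 55.0], [637.0, -18.0, 65.0], [637.0, -19.0, 67.0], [633.0, -26.0, 55.0]]
260 [[610.0, -8.0, 18.0], [628.0, -18.0, 64.0], [628.0, -19.0, 64.0], [610.0, -28.0, 19.0]]
280 [[599.0, -8.0, 19.0], [618.0, -18.0, 61.0], [618.0, -19.0, 61.0], [599.0, -28.0, 19.0]]
300 [[588.0, -8.0, 19.0], [609.0, -18.0, 59.0], [608.0, -19.0, 58.0], [588.0, -28.0, 19.0]]
320 [[610.0, -11.0, 76.0], [613.0, -18.0, 82.0], [612.0, -19.0, 81.0], [609.0, -25.0, 76.0]]
340 [[613.0, -12.0, 94.0], [613.0, -18.0, 95.0], [612.0, -19.0, 93.0], [613.0, -24.0, 95.0]]
360 [[616.0, -13.0, 109.0], [611.0, -18.0, 102.0], [610.0, -19.0, 101.0], [614.0, -24.0, 107.0]]
380 [[614.0, -13.0, 115.0], [603.0, -18.0, 101.0], [603.0, -19.0, 102.0], [614.0, -24.0, 115.0]]
400 [[614.0, -13.0, 123.0], [685.0, -19.0, 207.0], [596.0, -19.0, 102.0], [615.0, -23.0, 124.0]]
420 [[619.0, -14.0, 135.0], [528.0, -18.0, 36.0], [528.0, -19.0, 37.0], [619.0, -23.0, 135.0]]
440 [[614.0, -14.0, 136.0], [509.0, -18.0, 31.0], [510.0, -19.0, 31.0], [613.0, -23.0, 135.0]]
460 [[612.0, -14.0, 139.0], [612.0, -18.0, 139.0], [612.0, -19.0, 139.0], [612.0, -23.0, 140.0]]
```

View pics/w3.png

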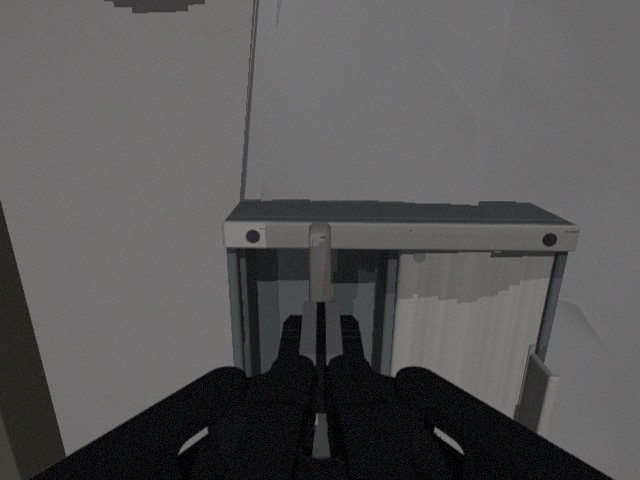

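```bash
python3 - <<'E'
from h import *
im,d=cams.camera('scene');c=cams.get_calibration('scene');R=np.array(c['R']);t=np.array(c['t']).ravel()
for z in range(30,130,6):
    P=np.array([601,-10,z]);q=R@P+t;u,v=map(lambda a:int(round(a)),pix('scene',P));print(z,u,v,im[v,u],round(q[2]),round(float(d[v,u])), unpix('scene',u,v,z).round())
E
```

```text
30 311 264 [107 106 106] 1116 1139 [600. -10.  30.]
36 311 262 [53 56 55] 1114 1152 [599.  -9.  36.]
42 311 259 [54 54 52] 1111 1151 [602. -12.  42.]
48 311 257 [62 63 64] 1108 1154 [601. -11.  48.]
54 310 255 [60 64 58] 1106 1115 [602.  -9.  54.]
60 310 253 [78 80 74] 1103 1111 [601.  -9.  60.]
66 310 251 [134 130 125] 1100 1114 [600.  -8.  66.]
72 310 248 [25 24 29] 1098 1089 [602. -11.  72.]
78 310 246 [14 16 18] 1095 1087 [601. -10.  78.]
84 310 244 [25 25 26] 1092 1086 [600.  -9.  84.]
90 310 241 [28 30 29] 1090 1078 [603. -12.  90.]
96 310 239 [20 28 28] 1087 1078 [601. -11.  96.]
102 310 237 [31 34 37] 1085 1072 [600. -10. 102.]
108 310 235 [21 25 28] 1082 1072 [599.  -9. 108.]
114 310 232 [32 32 40] 1079 1067 [601. -11. 114.]
120 309 230 [24 26 32] 1077 1090 [601.  -9. 120.]
126 309 228 [28 28 32] 1074 1069 [600.  -8. 126.]
```

View pics/s4.png

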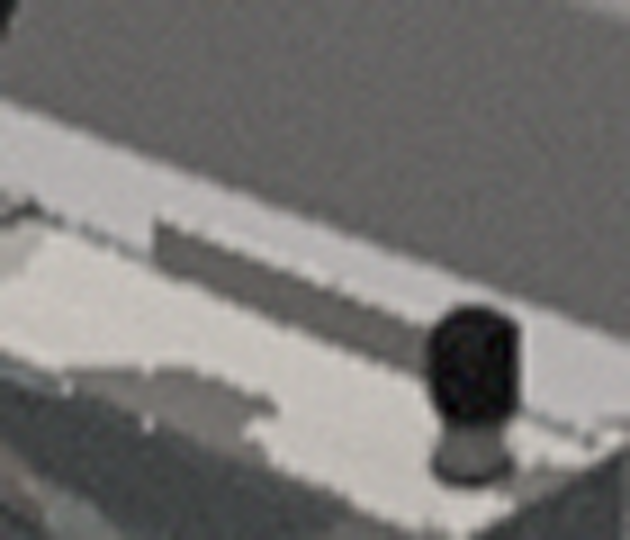

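```bash
python3 -m inch '[[0.78,0,0,0,0],[0.78,0,0,0,0],[0.78,0,0,0.032,0],[0.78,0,0,0.032,0],[0.78,0,0,0.032,0]]'; python3 -m inch '[[1,0,0,0,0],[1,0,0,0,0],[1,0,0,0,0],[1,0,0,0,0]]'
```

```text
time: 5.6
position: [600.1, -18.5, 41.0]
eef_rot: [-0.0, 1.0, -0.0, -0.001]
force: [-0.5, -0.2, 0.3]
opening: 18.8
time: 6.0
position: [601.5, -18.4, 42.6]
eef_rot: [0.0, 1.0, -0.0, 0.0]
force: [-0.4, 1.0, -0.8]
opening: 8.4
```

```bash
python3 -m inch '[[1,-0.03,0,0,0],[1,-0.06,0,0,0],[1,-0.064,0,0,0],[1,-0.064,0,0,0]]'; python3 - <<'E'
from h import *
save('wrist','w5');save('scene','s5',(270,210,430,320),4);spots('scene',['scalpel','scalpel_high','scalpel_low'])
a=cv2.imread('pics/w5.png');b=cv2.imread('pics/s5.png');a=cv2.resize(a,(400,300));b=cv2.resize(b,(400,275));b=cv2.copyMakeBorder(b,0,25,0,0,0);cv2.imwrite('pics/c5.png',np.hstack([a,b]))
E
```

```text
time: 6.4
position: [569.4, -18.5, 42.6]
eef_rot: [0.0, 1.0, -0.0, 0.0]
force: [-1.0, -0.3, -0.3]
opening: 8.3
scene scalpel [([538.2, -19.2, 40.7], 0.66)]
scene scalpel_high [([609.2, -18.4, 60.6], 0.77)]
scene scalpel_low [([461.5, -13.3, 20.6], 0.69)]
```

View pics/c5.png

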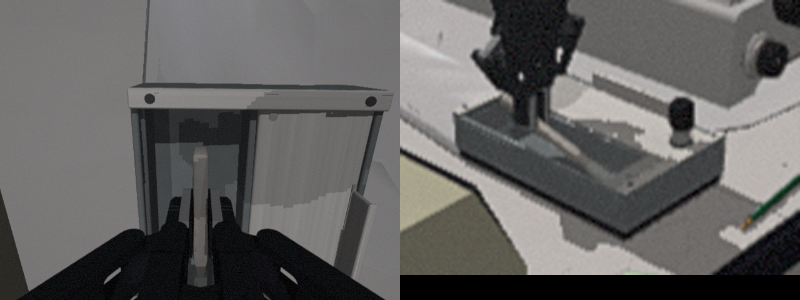

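```bash
python3 -m inch '[[1,0.004,0,0.01,0],[1,0.004,0,0.02,0],[1,0.004,0,0.024,0],[0.8,0.004,0,0.024,0],[0.8,0.004,0,0.024,0],[0.8,0.004,0,0.0,0],[0.8,0.004,0,-0.1,0],[0.8,0.004,0,-0.15,0]]'; python3 - <<'E'
from h import *
T=wT();d=save('wrist','w6');W=wcloud(T,d)
for t in ['scalpel']:
  for o in finder.trace('wrist',t)[:1]:
    m=o['region']; P=W[m]; print(o['conf'],m.sum()); 
    for x in range(450,640,15):
        k=abs(P[:,0]-x)<4; 
        if k.any(): print(x,np.median(P[k],0).round(1))
spots('scene',['scalpel_high'])
E
```

```text
time: 7.45
position: [572.8, -18.0, 120.7]
eef_rot: [-0.0, 1.0, 0.0, 0.002]
force: [0.7, -0.2, 0.7]
opening: 16.8
0.82 2927
465 [466.1 -18.   26.8]
480 [480.1 -18.   26.8]
495 [495.9 -18.   26.6]
510 [509.9 -18.   26.9]
525 [525.1 -18.   26.9]
540 [540.1 -18.   26.9]
555 [555.  -18.   26.9]
570 [569.9 -18.   26.9]
585 [585.  -18.6  26.8]
600 [599.7 -18.   26.9]
615 [613.  -18.   26.9]
scene scalpel_high [([609.2, -18.4, 60.6], 0.77)]
```

```bash
python3 -m inch '[[0.5,0,0,-0.1,0],[0.3,-0.1,0.04,-0.16,0],[0.3,-0.2,0.1,-0.16,0],[0.3,-0.26,0.126,-0.16,0],[0.3,-0.26,0.126,-0.16,0],[0.3,-0.26,0.126,-0.16,0]]'; python3 - <<'E'
from h import *
T=wT();d=save('wrist','w7');W=wcloud(T,d);np.save('w7d.npy',d);np.save('w7T.npy',T)
spots('wrist',['knob_top','index_hole'])
x,y,z=W[...,0],W[...,1],W[...,2]
m=(abs(x-443)<30)&(abs(y+81)<25)&(z>86)&(z<105); P=W[m]; print(m.sum(),P.min(0),P.max(0),np.median(P,0))
m=(abs(x-443)<30)&(abs(y+81)<25)&(z>62)&(z<105); P=W[m]; print(m.sum(),np.percentile(P,[1,50,99],axis=0).round(1))
E
```

```text
time: 8.2
position: [438.8, -82.2, 196.1]
eef_rot: [0.0, 1.0, -0.001, -0.001]
force: [-0.6, 1.5, 0.7]
opening: 59.7
wrist knob_top []
wrist index_hole [([444.1, -17.4, 50.8], 0.58)]
1015 [431.82115086 -92.09264313  86.07371821] [455.66794938 -68.576015    96.70067621] [445.19025408 -80.38719414  93.83485396]
1180 [[433.4 -91.4  74.1]
 [446.5 -80.4  93.5]
 [455.2 -69.3  95.8]]
```

View pics/w7.png

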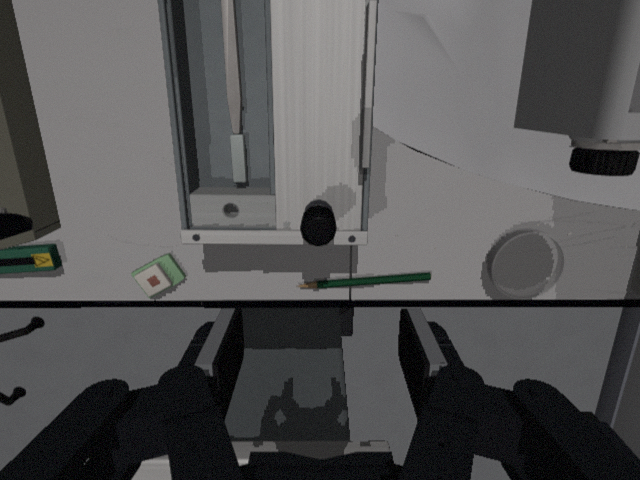

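```bash
python3 - <<'E'
from h import *
T=np.load('w7T.npy');W=wcloud(T,np.load('w7d.npy')); tz=196.1
# finger points: between fingers region rows 290-480
m=(W[...,2]>tz-60)&(np.mgrid[0:480,0:640][0]>280)
for lo in range(-30,60,6):
    k=m&(abs(W[...,2]-tz-lo)<3); P=W[k]-np.array([438.8,-82.2,tz])
    if k.sum()>5: print(lo,k.sum(),P[:,:2].min(0).round(),P[:,:2].max(0).round())
E
```

```text
12 233 [-10. -36.] [12. 36.]
18 802 [-11. -43.] [13. 43.]
24 1022 [-10. -44.] [13. 43.]
30 1168 [-10. -44.] [13. 44.]
36 1314 [-11. -44.] [13. 44.]
42 1387 [-11. -44.] [13. 44.]
48 1708 [-10. -41.] [13. 41.]
54 1574 [  3. -60.] [16. 59.]
```

```bash
python3 -m inch '[[0.45,0.009,-0.003,0.08,0],[0.45,0.009,-0.003,0.15,0],[0.45,0.009,-0.003,0.15,0],[0.45,0.009,-0.003,0.15,0],[0.45,0.009,-0.003,0.15,0]]'; sleep 0.1; python3 -c "
from h import *
im,d=cams.camera('scene');print(r.read_state()['position'])"
```

```text
time: 8.85
position: [448.0, -79.6, 124.0]
eef_rot: [0.0, 1.0, 0.0, 0.002]
force: [1.7, 1.2, 0.5]
opening: 46.7
[448.04059083 -79.81412073 124.29185372]
```

```bash
python3 -m inch '[[0.5,-0.008,0.001,0.06,0],[0.5,-0.008,0.001,0.116,0],[0.5,-0.008,0.001,0.116,0],[0.5,-0.008,0.001,0.116,0],[1,-0.008,0.001,0.116,0],[1,-0.008,0.001,0.116,0],[1,-0.008,0.001,0.116,0],[1,-0.008,0.001,0.116,0]]'
```

```text
time: 9.7
position: [443.9, -80.6, 66.6]
eef_rot: [0.0, 1.0, -0.0, 0.002]
force: [-1.6, 0.9, 7.3]
opening: 21.8
```

```bash
python3 -m inch '[[1,0,0,-0.012,0],[1,0,0,-0.023,0],[1,0,0,-0.023,0],[1,0,0,-0.023,0]]'; python3 -c "
from h import *
save('scene','s8',(290,215,420,305),4);save('wrist','w8')
s=r.read_state();print(s['position'],s['force'],s['opening'])
a=cv2.imread('pics/w8.png');b=cv2.imread('pics/s8.png');a=cv2.resize(a,(400,300));b=cv2.resize(b,(400,277));b=cv2.copyMakeBorder(b,0,23,0,0,0);cv2.imwrite('pics/c8.png',np.hstack([a,b]))"
```

```text
time: 10.1
position: [443.7, -80.5, 76.5]
eef_rot: [0.0, 1.0, -0.0, 0.002]
force: [5.8, 0.1, -6.4]
opening: 21.6
[443.68529426 -80.5196345   76.32282452] [ 5.39085837 -0.71122204 -6.50656043] 21.90116874416906
```

View pics/c8.png

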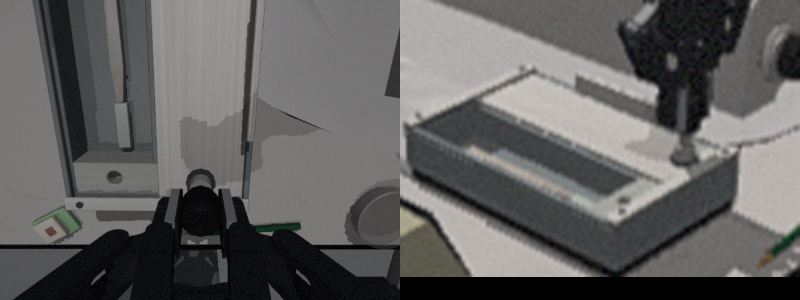

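```bash
python3 -m inch '[[1,0,-0.012,-0.002,0],[1,0,-0.028,-0.002,0],[1,0,-0.04,-0.002,0]]'
```

```text
time: 10.5
position: [443.9, -61.1, 77.3]
eef_rot: [0.0, 1.0, -0.0, 0.002]
force: [7.4, -1.7, -7.2]
opening: 21.8
```

```bash
python3 -m inch '[[1,0,-0.03,0,0],[1,0,-0.06,0,0],[1,0,-0.085,0,0],[1,0,-0.093,0,0],[1,0,-0.093,0,0],[1,0,-0.093,0,0]]'
```

```text
time: 11.1
position: [444.4, -14.5, 77.5]
eef_rot: [0.0, 1.0, -0.0, 0.003]
force: [5.6, -0.6, -7.0]
opening: 22.0
```

```bash
python3 -m inch '[[1,0,-0.003,0,0],[1,0,-0.003,0,0]]'; python3 -m inch '[[1,0,0,0.01,0],[1,0,0,0.021,0],[1,0,0,0.021,0]]'
```

```text
time: 11.3
position: [444.5, -14.3, 77.5]
eef_rot: [0.001, 1.0, -0.0, 0.003]
force: [7.5, -3.6, -7.2]
opening: 21.9
time: 11.6
position: [444.5, -14.3, 67.0]
eef_rot: [0.001, 1.0, -0.001, 0.003]
force: [5.6, -4.8, -4.8]
opening: 22.4
```

```bash
python3 -m inch '[[0.5,0,0,0,0],[0.5,0,0,0,0],[0.5,0,0,0,0],[0.5,0,0,-0.06,0],[0.5,0,0,-0.14,0],[0.5,0,0,-0.24,0],[0.5,0,0,-0.24,0],[0.5,0,0,-0.24,0]]'; python3 - <<'E'
from h import *
T=wT();d=save('wrist','w9');W=wcloud(T,d);save('scene','s9',(290,215,420,305),4)
x,y,z=W[...,0],W[...,1],W[...,2]
m=(abs(x-443)<25)&(abs(y+14.5)<20)&(z>86)&(z<112); P=W[m]; print(np.percentile(P,[2,50,98],axis=0).round(1))
m=(x>490)&(x<570)&(z>64)&(z<72)&(y<0); print('flange',np.percentile(W[m],[2,50,98],axis=0).round(1))
spots('wrist',['knob_top','cover_flange','index_hole']);spots('scene',['knob_top','cover_flange'])
a=cv2.imread('pics/w9.png');b=cv2.imread('pics/s9.png');a=cv2.resize(a,(400,300));b=cv2.resize(b,(400,277));b=cv2.copyMakeBorder(b,0,23,0,0,0);cv2.imwrite('pics/c9.png',np.hstack([a,b]))
E
```

```text
time: 12.4
position: [442.5, -12.2, 187.8]
eef_rot: [0.0, 1.0, 0.0, 0.001]
force: [0.5, 0.3, -0.1]
opening: 42.7
[[435.  -24.5  87.5]
 [446.2 -14.2  93.8]
 [455.5  -3.6  95.6]]
flange [[491.9 -49.3  64.9]
 [532.8 -46.5  68.2]
 [568.6 -44.   69.8]]
wrist knob_top [([440.2, -16.0, 89.3], 0.77)]
wrist cover_flange [([533.9, -48.6, 66.1], 0.59)]
wrist index_hole [([442.7, -15.5, 52.4], 0.84)]
scene knob_top []
scene cover_flange [([529.5, -43.2, 65.4], 0.94)]
```

View pics/c9.png

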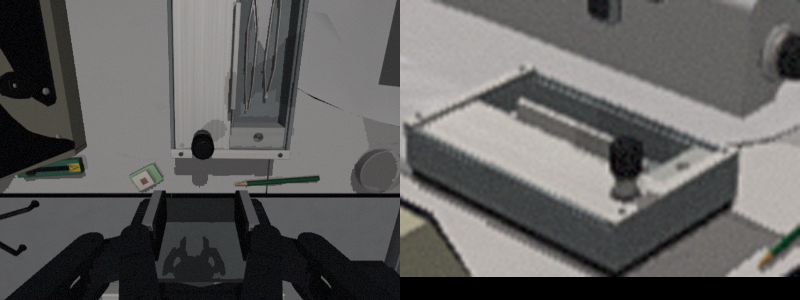

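```bash
python3 -c "
from bench import r
print(r.job_done())"
```

```text
the job is handed in; nothing more can be done
None
```

The scalpel lies flat in its bay under the closed cover, and the cover is locked with the index pin down in the left hole. I handed the job in at about 12.5 s of the 48 s allowed, with the gripper open and well clear.

- **Scalpel:** I gripped it near its raised end, drew it about 32 mm towards the index bar, lowered it and let go. Depth readings then put its top at 26.6 to 26.9 mm along its whole length, so it is on the bay floor and below the rails.
- **Cover:** I lifted the knob about 10 mm and slid the cover across by the knob until it met the left stop. I then lowered the knob and released it.
- **Last checks:** The knob top is at 93.8 mm, the same as before I lifted it. The knob has moved 66.2 mm, and its reported position matches the index hole to within about 3 mm. In the final picture the forceps are uncovered in their bay, and nothing in it looked moved. I did not measure the forceps or the bench items.

**What disagreed:** The fingertips stood about 24 mm farther back than the stated 19 mm. My first pinch of the scalpel therefore closed on air just above it. I measured the real tip height with the wrist camera and used that for the knob. In the last look the scene camera's finder did not report the knob, but the wrist camera did.

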